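# Counterpoise a test casting on a two-pan balance

## Robot

A 6-joint arm with a two-finger parallel gripper is mounted at the origin on the work surface. World frame = base frame: x ahead of the robot, y to its left, z up, the work surface at z = 0. Lengths are in mm, angles in rad, forces in N, time in s.
With the tool pointing down it reaches from about 275 to 750 mm from the base axis. Payload 10.2 kg.
Tool frame: the origin (TCP) lies midway between the tips of the shut fingers; the grasp point (between the pads) lies 19 mm behind it (ctrl.tcp_to_grasp is the z of the grasp point in the tool frame, in mm); z points along the fingers, y is the direction in which the jaws open and shut (so a half turn about z gives the same grasp; the last joint's range is limited). The gripper opens to 85 mm and grips with 20 to 120 N. Pads are 22 mm wide; open, the fingers measure 114 mm over their backs; the gripper's body (76 mm by 85 mm) begins 54 mm behind the grasp point. The pads swing forward as they close: fully open they stand 13 mm farther back than shut.
Start: joints at [1.056, 0.313, 1.498, -0, 1.331, -0.223], TCP at [151.043, 502.809, 231.294] pointing down, gripper open.
Joint ranges: [-2.94, 2.94], [-0.97, 2.17], [0.19, 2.56], [-1.23, 4.37], [0.02, 3.11], [-2.88, 2.88]. Speed limits (rad/s): [2.39, 2.39, 3.01, 3.14, 3.14, 3.14].

## Interface

Orientations are given as a unit quaternion [w, x, y, z].
In Python, from rig import sensors, capture, order, ctrl gives the robot as it stands. The module is installed in compiled form; this text tells all that it offers.
- The arm moves only by the tool play_rows, never from a script. Its argument "deltas" is a list of rows, each a list of 7 numbers: the shift along the world's x, y, z in units of 40 mm (1.0 is 40 mm), then the turn, a rotation vector about the world's x, y, z in units of 6 degrees (1.0 is 6 degrees), then the opening, from -1 (shut) to 1 (fully open). A call has 1 to 8 rows; each row shifts and turns the commanded pose from where the row before left it; what a row does not reach is not made up. A row lasts 1/12 s, in which the tool goes at most 41.7 mm and 7.16 degrees, less where a joint would pass 70% of its speed; a pose out of reach is approached as far as the arm can. A call is refused whole if a number of a shift passes 1 or a number of a turn 1, either way. A call with a gripper value outside its range is refused whole. The fingers move at their own pace and stop on an object; "squeeze" is the grip in N (left out, the last holds). Time passes only in rows, so rows that do not move let the fingers close. It gives the time, the measured TCP pose, the force and the opening at its end, in the units of the state.
- sensors.sense(): the state, without advancing time (a new reading comes with each control period).
- capture(name): name is "scene" or "top"; returns a dict with "pixels" (420x560x3 uint8, red, green, blue), "z_map" (420x560 float32, mm along the optical axis (not along the pixel's ray), 0 where there is no reading), "fx", "fy", "cx", "cy" (pixels), "k1" (the pictures are not rectified: a ray, as slopes to the right and down, at radius r is drawn at 1 + k1 r^2 times it, then the intrinsics apply), "eye" and "rotation" of the camera in the world. Camera axes: x right, y down, z forward; pixel columns grow to the right and rows downward; lengths in mm; the calibration is good to about 2 mm. A picture is of the moment at which its call begins.
- order.finish_job(): hands the job in, once; it reports no verdict.
The state is a dict: "time_s": time; "joints": joint angles; "dq": joint speeds; "tau": joint torques, N m; "eef_pos": TCP position; "ee_rot": TCP orientation; "force": force on the tool from outside, world axes, zero at the start; "wrist_torque": the same for the moment, N m; "grip_width": opening from 0.0 (shut) to 1.0 (fully open).
Only numpy, scipy, OpenCV 4.12 (cv2) and the standard library are available. Lean on these libraries where they do the work, as an engineer would, in place of code of your own. Each camera call takes 0.05 s, during which the arm holds its last target. There are 200 camera calls.

## Task

Weigh the 700 g test casting that stands on the balance's left pan: put the 500 g and the 200 g knob weights on the empty right pan so that the beam floats level. The 500 g weight lies on its side in its fitted case: lift it out, stand it upright on the bench and let go, then take it again from above and set it on the pan; set both weights down gently and upright, never tipping one on the pan. Leave the casting on its pan and everything else where it is.

Things in the scene. Friction and masses are not known exactly. Their poses are not given: they have to be found in the camera images.
- beam (a joint): Tilt of the balance's beam, rad. 0 = level (red pointer on the centre mark of the white scale plate); positive = right pan (-y side) down. Stops at -0.09 and +0.09; starts at -0.09: left pan 11 mm down, right pan 11 mm up. Damped, weakly centred: 10 g too much tilts it 0.01 rad, 90 g drives it to a stop. The pans stay horizontal; where on a pan a weight stands does not matter.
- pan_right_top (a point): Centre of the top of the right pan, bare at the start: flat round steel plate, 150 mm across, 6 mm thick, no rim. Level, its top is 107 mm above the table; it rises and sinks with the beam. x axis level, across the beam and away from the robot; y along the beam to the left; z up. The white scale plate stands upright 120 mm along +y, 88 mm wide along y, to 175 mm above the table.
- pan_right: The right pan itself with its stem; origin at its hinge on the beam, 42 mm below the centre of the pan's top.
- pan_left_top (a point): Centre of the top face of the left pan, an equal plate 240 mm from the other along the beam; it carries the casting.
- casting: Grey cast-iron test casting, 700 g (true within 10 g): a squat round slug, 63 mm across, 31 mm high, with a sprue stub 20 mm across and 9 mm high on top. Origin at the centre of its underside. Stays on the left pan.
- w500_mid (a point): Middle of the 70 mm length of the 500 g weight, polished steel. Round body 40 mm across, 43 mm long from the foot; neck 15 mm across, 13 mm long; knob 26 mm across, 14 mm long. z axis runs from foot to knob: foot 35 mm along -z, centre of mass 8 mm along -z, shoulder 8 mm along +z, knob's middle 28 mm along +z. At the start it lies level, 31 mm above the table.
- w500: The 500 g weight itself; origin at the centre of its foot, z axis towards the knob. Set down on its foot edge it rights itself if its axis is within about 30 degrees of vertical.
- case: Fitted wooden case, fixed, 104 (x) by 92 mm (y), origin under its centre, on the mat 3 mm above the table. The weight lies along x, knob at +x. Beside its body (x -42 to +17 mm) the case is open to its 8 mm floor for the fingers, but for felt strips 14 mm high within 20 mm of the axis. Beyond x 17 mm walls 32 mm high hide the knob's sides; below x -42 mm a wall is 22 mm high.
- w200_mid (a point): Centre (half-way up) of the 200 g weight, standing upright on the bench in front of the balance: polished steel, 62 mm high: round body 26 mm across and 36 mm high, neck 12 mm across and 12 mm high, knob 20 mm across and 14 mm high. z axis up; foot 31 mm below, shoulder 5 mm above, knob's middle 24 mm above.
- mat: The bench where things stand: a fixed black rubber mat, 540 by 1020 mm, its top 3 mm above the table.
- w200: The 200 g weight itself; origin at the centre of its foot.
- w100: The 100 g weight, a bystander: 22 mm across, 43 mm high, same shape and steel, stands near the 200 g weight. Origin at the centre of its foot.
- w1000: The 1 kg weight, a bystander: 50 mm across, 86 mm high, same shape and steel, stands in front of the balance. Origin at the centre of its foot.
- disc_low: Bystander: lower of two stacked grey sample discs, each 40 mm across and 12 mm thick, beyond the balance. Origin under its centre.
- disc_top: Bystander: upper one of the two sample discs.
- bottle: Bystander: white plastic bottle with red cap, 64 mm across, 170 mm high. Origin under its centre.
- brush: Bystander: pan brush, 170 mm long, lying to the right of the balance.
- pen: Bystander: blue marker pen, 130 mm long, lying beyond the balance. Origin under its centre.
Mind the look-alikes: they are no part of the job. Leave any brown or red look-alike of the w500 alone.

How it is judged (in metres and radians):
On the way:
1. the 500 g weight stands upright on the bench, let go and at rest (angle between w500_mid's own z axis and vertical below 0.1 rad and height (world z) of w500_mid between 0.031 and 0.043 m and contact force between the fingers and w500 below 0.1 N and linear speed of w500 below 0.03 m/s), for 0.2 s.
At the end, for the whole second after the job is handed in: Both weights stand upright (7 degrees) and at rest on the right pan, overhanging by at most half their radius; the casting is upright on the left pan, its centre within 60 mm of the pan's; the beam floats at rest within 0.025 rad of level (value of joint beam between -0.025 and 0.025 rad and velocity of joint beam between -0.04 and 0.04 rad/s and horizontal distance between w500_mid and pan_right_top below 0.065 m and z of w500_mid in the frame of pan_right_top between 0.03 and 0.04 m and angle between each of w500_mid, w200_mid, casting's own z axis and vertical below 0.12 rad and linear speed of each of w500, w200 below 0.02 m/s and horizontal distance between w200_mid and pan_right_top below 0.0685 m and z of w200_mid in the frame of pan_right_top between 0.026 and 0.036 m and horizontal distance between casting and pan_left_top below 0.06 m); the robot touches nothing.
It fails at once if a weight touches the right pan while tipped by more than 17 degrees ((contact force between w500 and pan_right above 0.3 N and angle between w500_mid's own z axis and vertical above 0.3 rad) or (contact force between w200 and pan_right above 0.3 N and angle between w200_mid's own z axis and vertical above 0.3 rad)).
It fails at once if a weight is banged on the pan (more than 35 N) (contact force between any of w500, w200 and pan_right above 35 N).
It fails at once if the casting is pushed off its place (centre more than 60 mm from its pan's centre) (horizontal distance between casting and pan_left_top above 0.06 m).
It fails at once if a bystander is moved by more than 40 mm (distance of any of w100, w1000, disc_low, disc_top, bottle, brush, pen from where it was at the start of the episode above 0.04 m).
It also fails if it takes over 64 s, if anything falls off the work surface, if the arm or the gripper's body presses on something with over 40 N, if the wrist force passes 120 N, or if a joint passes its speed limit or range.

## Working session

There is one attempt and no reset: what is moved stays moved. The work goes in short steps, Python scripts to look and compute and a tool call to move; the robot and the scene stay as the last step left them, time stands still between calls to the robot, and variables do not carry over. Pictures are saved under pics/ and viewed, about 8 in all and at most 12, crops included, and the job is handed in when it is done.

Besides the shell and the picture viewer there is one more tool, called after ">>>" as name([rows], argument=value, ...), one row to a line, values as JSON. play_rows: Moves the arm, as the interface text tells. Its arguments: {"type":"object","properties":{"deltas":{"type":"array","items":{"type":"array","items":{"type":"number"}}},"squeeze":{"type":"number"}},"required":["deltas"]}

```bash
mkdir -p pics; cat > h.py <<'E'
import numpy as np, cv2
from rig import sensors, capture, order, ctrl
def snap(n,f=None):
    c=capture(n)
    if f: cv2.imwrite('pics/'+f,c['pixels'][:,:,::-1])
    np.savez(n+'.npz',**c); return c
def pts(c):
    h,w=c['z_map'].shape; u,v=np.meshgrid(np.arange(w),np.arange(h))
    return ray(c,u,v)*c['z_map'][...,None]+np.array(c['eye'])
def ray(c,u,v):
    x=(np.asarray(u,float)-c['cx'])/c['fx'];y=(np.asarray(v,float)-c['cy'])/c['fy'];a,b=x,y
    for _ in range(8):
        s=1+c['k1']*(a*a+b*b);a=x/s;b=y/s
    return np.stack([a,b,np.ones_like(a)],-1)@np.array(c['rotation']).T
def onz(c,u,v,z):
    r=ray(c,u,v);e=np.array(c['eye']);return e+r*((z-e[2])/r[...,2:3])
E
python3 - <<'E'
from h import *
a=snap('scene','s0.png');b=snap('top','t0.png')
for c in(a,b):print(c['eye'],np.array(c['rotation']).round(3).tolist(),c['fx'],c['k1'])
print(sensors.sense(),ctrl.tcp_to_grasp)
E
```

```text
[1170.48344576 -137.67013887 1125.33556205] [-0.228, 0.738, 0.608, -0.185] 495.9555162323268 -0.13361913284909527
[ 302.60556415  -15.7585603  1415.98441125] [-0.056, 0.705, -0.705, 0.046] 524.0775485758834 -0.1512947751714948
{'time_s': 0.1, 'joints': array([ 1.05557374e+00,  3.13373614e-01,  1.49834005e+00, -1.13782211e-05,
        1.33098012e+00, -2.23412065e-01]), 'dq': array([ 0.00016405, -0.0007398 , -0.00270098,  0.00074223,  0.00115151,
        0.00015222]), 'tau': array([ 3.48057612e-03, -4.12905586e+01, -2.60139316e+01, -1.42164881e-04,
        3.15769779e-03,  7.43195756e-06]), 'eef_pos': array([150.94577641, 502.60460238, 230.81068026]), 'ee_rot': array([-1.93589396e-04,  1.45386768e-01,  9.89374744e-01, -5.15437340e-04]), 'force': array([ 0.12551388, -0.39501902,  0.30002385]), 'wrist_torque': array([-0.00240356,  0.00764464, -0.01417366]), 'grip_width': 1.0009827223575132} -18.700000000000003
```

View pics/s0.png

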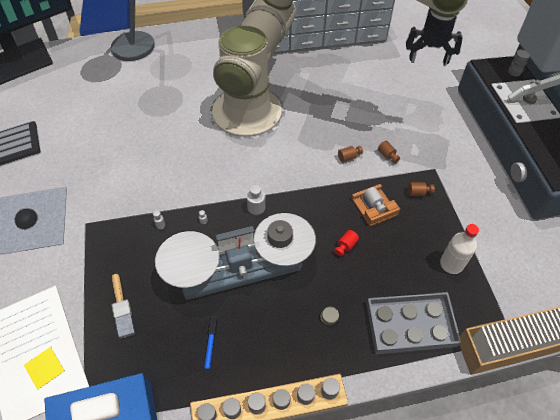

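View pics/t0.png

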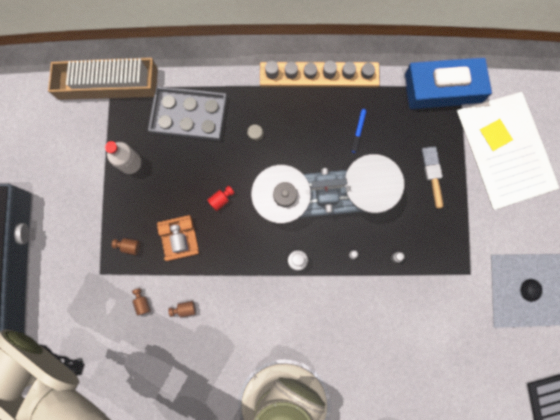

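The scene image shows the case with the lying weight at (376,202). The 200 g is at (158,220), the 100 g at (203,215), the 1 kg at (256,200), and the right pan at (188,258). In the top image these are at (178,238), (398,257), (353,254), (298,260) and (375,183). The brown and red copies are decoys.

```bash
python3 - <<'E'
from h import *
for n,bx in(('top',dict(case=(150,205,200,265),w200=(385,235,412,270),w100=(342,240,366,266),w1000=(280,240,318,278),pr=(335,145,415,222),pl=(243,155,320,232))),
            ('scene',dict(case=(345,178,405,228),w200=(147,205,170,235),w100=(194,205,212,226),w1000=(240,180,275,220),pr=(145,225,232,290),pl=(250,210,322,270)))):
    c=np.load(n+'.npz');P=pts(c);I=c['pixels'].astype(int)
    hsv=cv2.cvtColor(c['pixels'],cv2.COLOR_RGB2HSV)
    for k,(x0,y0,x1,y1) in bx.items():
        p=P[y0:y1,x0:x1].reshape(-1,3);h=hsv[y0:y1,x0:x1].reshape(-1,3)
        lo,hi={'case':(15,80),'w200':(12,90),'w100':(12,90),'w1000':(12,110),'pr':(108,128),'pl':(85,112)}[k]
        m=(p[:,2]>lo)&(p[:,2]<hi)
        if k=='case':
            o=(h[:,1]>110)&m; s=(h[:,1]<70)&m&(h[:,2]>60)
            for q,t in((o,'wood'),(s,'steel')):
                r=cv2.minAreaRect(p[q][:,:2].astype(np.float32));print(n,t,q.sum(),p[q].mean(0).round(1),np.round(r[0],1),np.round(r[1],1),round(r[2],1),'zmax',p[q][:,2].max().round(1),'hi',p[q&(p[:,2]>44)].mean(0).round(1))
        else:
            q=p[m]
            r=cv2.minAreaRect(q[:,:2].astype(np.float32));print(n,k,len(q),q.mean(0).round(1),np.round(r[0],1),np.round(r[1],1),round(r[2],1),'zmax',q[:,2].max().round(1),'top',q[q[:,2]>q[:,2].max()-8].mean(0).round(1))
c=np.load('top.npz');cv2.imwrite('pics/c1.png',cv2.resize(c['pixels'][200:275,140:220,::-1],None,fx=7,fy=7,interpolation=cv2.INTER_CUBIC))
E
```

```text
Traceback (most recent call last):
  File "h.py", line 9, in pts
    return ray(c,u,v)*c['z_map'][...,None]+np.array(c['eye'])
           ~~~^^^^^^^
  File "h.py", line 14, in ray
    return np.stack([a,b,np.ones_like(a)],-1)@np.array(c['rotation']).T
           ~~~~~~~~~~~~~~~~~~~~~~~~~~~~~~~~~~^~~~~~~~~~~~~~~~~~~~~~~~~~
ValueError: matmul: Input operand 1 has a mismatch in its core dimension 0, with gufunc signature (n?,k),(k,m?)->(n?,m?) (size 4 is different from 3)
```

```bash
sed -i "s/np.array(c\['rotation'\]).T/R.from_quat(np.roll(c['rotation'],-1)).as_matrix().T/; 1a from scipy.spatial.transform import Rotation as R" h.py; cat > m.py <<'E'
from h import *
for n,bx in(('top',dict(case=(150,205,200,265),w200=(385,235,412,270),w100=(342,240,366,266),w1000=(280,240,318,278),pr=(335,145,415,222),pl=(243,155,320,232))),
            ('scene',dict(case=(345,178,405,228),w200=(147,205,170,235),w100=(194,205,212,226),w1000=(240,180,275,220),pr=(145,225,232,290),pl=(250,210,322,270)))):
    c=np.load(n+'.npz');P=pts(c)
    hsv=cv2.cvtColor(c['pixels'],cv2.COLOR_RGB2HSV)
    for k,(x0,y0,x1,y1) in bx.items():
        p=P[y0:y1,x0:x1].reshape(-1,3);h=hsv[y0:y1,x0:x1].reshape(-1,3)
        lo,hi={'case':(15,80),'w200':(12,90),'w100':(12,90),'w1000':(12,110),'pr':(108,128),'pl':(85,112)}[k]
        m=(p[:,2]>lo)&(p[:,2]<hi)
        L=[(k,m)]
        if k=='case': L=[('wood',(h[:,1]>110)&m),('steel',(h[:,1]<70)&m&(h[:,2]>60))]
        for t,q in L:
            q=p[q]
            r=cv2.minAreaRect(q[:,:2].astype(np.float32));print(n,t,len(q),q.mean(0).round(1),np.round(r[0],1),np.round(r[1],1),round(r[2],1),'zmax',q[:,2].max().round(1),'top',q[q[:,2]>q[:,2].max()-8].mean(0).round(1))
c=np.load('top.npz');cv2.imwrite('pics/c1.png',cv2.resize(c['pixels'][200:275,140:220,::-1],None,fx=7,fy=7,interpolation=cv2.INTER_CUBIC))
E
python3 m.py
```

```text
top wood 541 [457.4 289.9  29.6] [446.1 287.5] [104.9  92.5] 13.7 zmax 42.2 top [479.6 297.9  36.6]
top steel 329 [438.8 284.4  42.9] [444.6 287.6] [69.4 37.3] 13.9 zmax 55.2 top [431.4 285.4  50.5]
top w200 101 [ 393.5 -296.6   46.5] [ 407.4 -306.3] [27.  93.3] 56.9 zmax 68.0 top [ 393.7 -300.5   63.5]
top w100 57 [ 401.1 -179.6   34.5] [ 401.7 -180.2] [20.2 17.6] 25.5 zmax 48.7 top [ 401.8 -181.6   44.8]
top w1000 303 [384.7 -34.9  67.8] [402.9 -39.5] [48.9 85. ] 75.6 zmax 95.2 top [385.6 -34.7  89.3]
top pr 2755 [ 574.4 -226.4  116.3] [ 575.5 -215.8] [173.6 150. ] 88.8 zmax 126.2 top [ 574.7 -230.1  119.7]
top pl 2170 [552.8   8.8  95.5] [552.9  -3. ] [145. 172.] 0.3 zmax 111.8 top [551.9 -55.2 107.9]
scene wood 542 [465.6 286.6  30.2] [444.8 287.4] [107.4  94.8] 12.9 zmax 50.9 top [428.2 299.6  46.9]
scene steel 330 [443.6 282.1  42.2] [443.9 285.8] [72.4 43.8] 6.5 zmax 55.7 top [433.3 283.3  51.1]
scene w200 154 [ 397.7 -300.2   43. ] [ 396.1 -300.8] [23.5 25.3] 11.3 zmax 68.8 top [ 393.5 -300.7   64.9]
scene w100 82 [ 404.5 -182.5   32.1] [ 402.4 -182.9] [20.2 18.3] 60.5 zmax 48.7 top [ 401.4 -182.7   45.5]
scene w1000 470 [402.  -35.5  60.2] [429.1 -32.1] [135.2  49.3] 5.3 zmax 100.9 top [473.5 -16.8  97.2]
scene pr 2973 [ 577.7 -226.2  118.2] [ 581.3 -222.4] [167.5 150.9] 50.1 zmax 127.6 top [ 574.1 -224.1  120.9]
scene pl 2049 [559.5   8.8  97.4] [550.6   7.5] [148.4 151.6] 72.6 zmax 112.0 top [571.1 -13.  107.8]
```

View pics/c1.png

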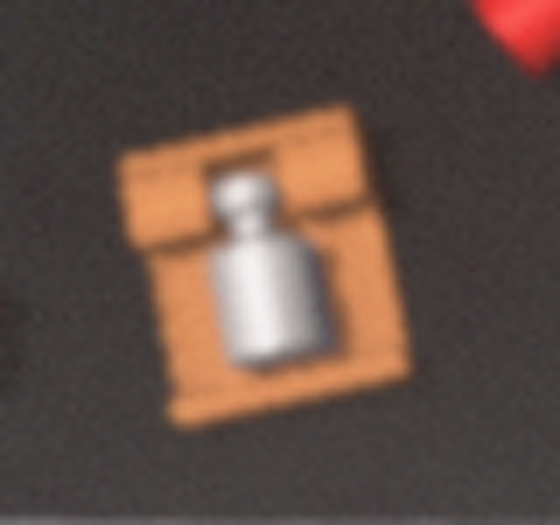

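The crop shows the weight lying knob up-image (+x, leaning to +y), with its axis yawed about 13.8°, centred at crop (270,270). Case 105x93 and weight length 69 agree with the given sizes. Moving in above the case.

>>> play_rows([
  [0.6,-0.46,-0.2,0,0,0.635,1],
  [0.6,-0.46,-0.2,0,0,0.635,1],
  [0.6,-0.46,-0.2,0,0,0.635,1],
  [0.6,-0.46,-0.2,0,0,0.635,1],
  [0.6,-0.46,-0.2,0,0,0.635,1],
  [0.6,-0.46,-0.2,0,0,0.635,1],
  [0.6,-0.46,-0.2,0,0,0.635,1],
  [0.6,-0.46,-0.2,0,0,0.635,1],
], squeeze=50)

```text
time_s: 0.77
eef_pos: [343.9, 354.4, 166.7]
ee_rot: [-0.0, -0.121, 0.993, -0.0]
force: [0.4, 1.1, 1.0]
grip_width: 1.0
```

```bash
python3 -c "
from h import *
s=sensors.sense();print(s['time_s'],s['joints'].tolist(),s['eef_pos'].tolist(),s['ee_rot'].tolist())"
```

```text
0.7667 [0.562737799592629, 0.3077845792052601, 1.6826265839234067, 6.179685414454832e-06, 1.1517185594197625, -1.2515195961498613] [343.895952153138, 354.4243032180761, 166.7132749002106] [-0.000244046305567638, -0.12142886360745554, 0.9926001002237873, -0.00011207198567148834]
```

>>> play_rows([
  [0.57,-0.44,-0.2,-0.2,0.81,0,1],
  [0.57,-0.44,-0.2,-0.2,0.81,0,1],
  [0.57,-0.44,-0.2,-0.2,0.81,0,1],
  [0.57,-0.44,-0.2,-0.2,0.81,0,1],
  [0,0,0,0,0,0,1],
  [0,0,0,0,0,0,1],
  [0,0,0,0,0,0,1],
])

```text
time_s: 1.35
eef_pos: [433.8, 285.4, 135.1]
ee_rot: [-0.173, -0.118, 0.978, -0.021]
force: [-0.1, 0.3, 0.9]
grip_width: 1.001
```

```bash
python3 -c "
from h import *
s=sensors.sense();print(s['time_s'],s['joints'].tolist(),s['eef_pos'].tolist(),s['ee_rot'].tolist(),s['force'])
M=R.from_quat(np.roll(s['ee_rot'],-1)).as_matrix();print(M.round(3))"
```

```text
1.35 [0.3392188928653193, 0.5822414725593869, 1.3947278583134064, 0.03336387840250294, 1.5126846925337951, -1.479605836212905] [433.82684273008556, 285.42284257086754, 135.1447431032631] [-0.1726024902859059, -0.11800291422608583, 0.9776696638055747, -0.021112106847711913] [-0.08011475  0.34488231  0.93020807]
[[-0.913 -0.238 -0.333]
 [-0.223  0.971 -0.082]
 [ 0.342 -0.001 -0.94 ]]
```

>>> play_rows([
  [0,0,-0.6,0,0,0,1],
  [0,0,-0.6,0,0,0,1],
  [0,0,-0.6,0,0,0,1],
  [0,0,-0.5,0,0,0,1],
  [0,0,-0.4,0,0,0,1],
  [0,0,-0.3,0,0,0,1],
  [0,0,0,0,0,0,1],
  [0,0,0,0,0,0,1],
])

```text
time_s: 2.02
eef_pos: [433.9, 285.8, 16.0]
ee_rot: [-0.172, -0.118, 0.978, -0.021]
force: [0.2, -0.8, 0.2]
grip_width: 0.997
```

```bash
python3 - <<'E'
from h import *
c=snap('scene');s=sensors.sense();print(s['joints'].tolist(),s['eef_pos'].tolist(),s['ee_rot'].tolist(),s['force'])
b=snap('top')
i=cv2.resize(c['pixels'][160:250,330:430],None,fx=5,fy=5);j=cv2.resize(b['pixels'][190:280,130:190],None,fx=5,fy=5)
cv2.imwrite('pics/g1.png',np.hstack([i,j])[:,:,::-1])
E
```

```text
[0.33958022125575416, 0.7401139132838548, 1.471304930660989, 0.03458509920850092, 1.276394539684706, -1.488030988187698] [434.4296667847552, 285.7718807756883, 16.495434897773222] [-0.17163105926018357, -0.11839343063481138, 0.9777957578880847, -0.021005497752104363] [-0.01999574  0.35034136 -0.09034171]
```

View pics/g1.png

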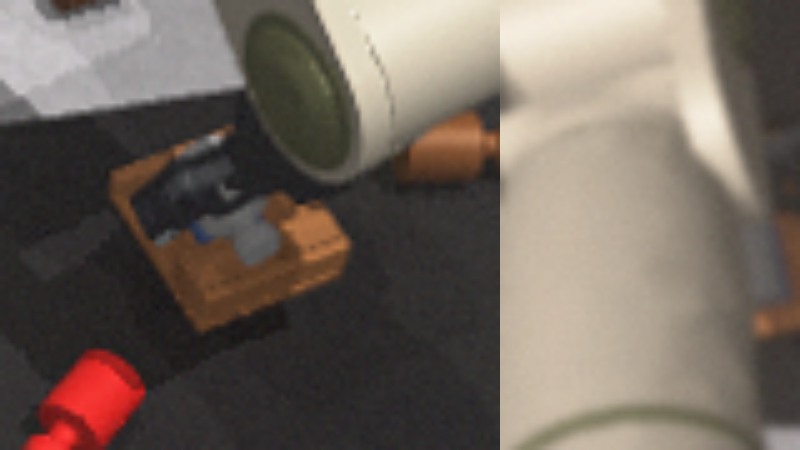

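The crop shows the fingers straddling the body inside the case (near (210,200)), with no contact force. Closing.

>>> play_rows([
  [0,0,0,0,0,0,-1],
  [0,0,0,0,0,0,-1],
  [0,0,0,0,0,0,-1],
  [0,0,0,0,0,0,-1],
  [0,0,0,0,0,0,-1],
  [0,0,0,0,0,0,-1],
  [0,0,0,0,0,0,-1],
], squeeze=70)

```text
time_s: 2.7
eef_pos: [434.6, 285.1, 15.9]
ee_rot: [-0.172, -0.118, 0.978, -0.021]
force: [0.3, -1.1, 6.3]
grip_width: 0.445
```

```bash
cat > k.py <<'E'
from h import *
from scipy.optimize import least_squares as ls
D=[([1.05557374,.313373614,1.49834005,-1.1e-5,1.33098012,-.223412065],[150.94577641,502.60460238,230.81068026]),
([0.562737799592629, 0.3077845792052601, 1.6826265839234067, 6.2e-06, 1.1517185594197625, -1.2515195961498613],[343.895952153138, 354.4243032180761, 166.7132749002106]),
([0.3392188928653193, 0.5822414725593869, 1.3947278583134064, 0.03336387840250294, 1.5126846925337951, -1.479605836212905],[433.82684273008556, 285.42284257086754, 135.1447431032631]),
([0.33958022125575416, 0.7401139132838548, 1.471304930660989, 0.03458509920850092, 1.276394539684706, -1.488030988187698],[434.4296667847552, 285.7718807756883, 16.495434897773222])]
E_=lambda s,a:R.from_euler(s,a)
def fk(q,p):
    d1,L2,L3,d6,off,a1=p
    A=E_('z',q[0]);B=A*E_('y',q[1]);C=A*E_('y',q[1]+q[2]);W=C*E_('z',q[3])*E_('y',q[4])
    return A.apply([a1,off,d1])+B.apply([0,0,L2])+C.apply([0,0,L3])+W.apply([0,0,d6]),W*E_('z',q[5]+np.pi/2)
def fit(D,p0=[200,450,400,220,117,0]):
    return ls(lambda p:np.r_[np.concatenate([fk(q,p)[0]-x for q,x in D]),p[5]*.01],p0,x_scale=[100]*6)
E
python3 - <<'E'
from k import *
s=sensors.sense();print(s['grip_width'],s['force'])
r=fit(D);print(r.x.round(1),r.fun.round(2))
for q,x in D[2:3]:print(fk(q,r.x)[1].as_matrix().round(3))
E
```

```text
0.445133484320056 [ 0.2718941  -1.05569583  6.32869351]
[186.1 395.  405.6 233.1 116.7  -6.9] [-1.92 -2.65  1.19  2.41  1.96 -2.51 -0.48 -0.56  1.63  0.89 -0.07 -0.31
 -0.07]
[[-0.913 -0.238 -0.333]
 [-0.223  0.971 -0.082]
 [ 0.342 -0.001 -0.94 ]]
```

```bash
cat >> k.py <<'E'
P=fit(D).x
LO=np.array([-2.94,-.97,.19,-1.23,.02,-2.88]);HI=np.array([2.94,2.17,2.56,4.37,3.11,2.88])
def ik(pos,Rt,q0):
    f=lambda q:np.r_[(fk(q,P)[0]-pos)/100,(Rt.inv()*fk(q,P)[1]).as_rotvec()]
    r=ls(f,np.clip(q0,LO+.01,HI-.01),bounds=(LO,HI));return r.x,np.abs(r.fun).max()
def wrist(q):
    A=E_('z',q[0]);return A.apply([P[5],P[4],P[0]])+(A*E_('y',q[1])).apply([0,0,P[1]])+(A*E_('y',q[1]+q[2])).apply([0,0,P[2]])
E
python3 - <<'E'
from k import *
s=sensors.sense();q0=s['joints'];R0=R.from_quat(np.roll(s['ee_rot'],-1))
z=np.array([0,0,1.]);u=np.array([np.cos(.241),np.sin(.241),0]);v=np.cross(z,u)
for G in((430,150,60),(430,150,160)):
  for yaw in range(-150,151,15):
    best=None
    Rl=[R.from_rotvec(v*-np.radians(80)*t) for t in np.linspace(0,1,9)]
    q=q0.copy();bad=0
    for t,r in zip(np.linspace(0,1,9),Rl):
        Rt=R.from_rotvec(z*np.radians(yaw)*t)*r*R0
        g0=np.array([440,287,160.]);pos=g0+(np.array(G)-g0)*t+Rt.apply([0,0,22])
        q,e=ik(pos,Rt,q);bad=max(bad,e)
    if bad<.02:print(G,yaw,round(bad,3),q.round(2),wrist(q).round(0),Rt.apply([0,0,1]).round(2),'margin',np.minimum(q-LO,HI-q).min().round(2))
E
```

```text
(430, 150, 60) -150 0.0 [ 0.27  0.91  1.36 -0.44  1.83  1.19] [562. 277. 166.] [-0.63 -0.6  -0.5 ] margin 0.79
(430, 150, 60) -135 0.0 [ 0.34  0.88  1.43 -0.59  1.73  1.07] [525. 306. 166.] [-0.45 -0.74 -0.5 ] margin 0.64
(430, 150, 60) -120 0.0 [ 0.39  0.83  1.53 -0.74  1.6   0.99] [481. 326. 166.] [-0.24 -0.83 -0.5 ] margin 0.49
(430, 150, 60) -105 0.0 [ 0.44  0.77  1.66 -0.9   1.45  0.93] [434. 333. 166.] [-0.02 -0.87 -0.5 ] margin 0.33
(430, 150, 60) -90 0.0 [ 0.47  0.7   1.79 -1.07  1.29  0.91] [386. 328. 166.] [ 0.21 -0.84 -0.5 ] margin 0.16
(430, 150, 160) -150 0.0 [ 0.27  0.76  1.34 -0.47  1.99  1.11] [562. 277. 266.] [-0.63 -0.6  -0.5 ] margin 0.76
(430, 150, 160) -135 0.0 [ 0.34  0.72  1.42 -0.62  1.87  0.97] [525. 306. 266.] [-0.45 -0.74 -0.5 ] margin 0.61
(430, 150, 160) -120 0.0 [ 0.39  0.66  1.52 -0.75  1.73  0.87] [481. 326. 266.] [-0.24 -0.83 -0.5 ] margin 0.48
(430, 150, 160) -105 0.0 [ 0.44  0.59  1.64 -0.89  1.57  0.78] [434. 333. 266.] [-0.02 -0.87 -0.5 ] margin 0.34
(430, 150, 160) -90 0.0 [ 0.47  0.51  1.77 -1.03  1.39  0.73] [386. 328. 266.] [ 0.21 -0.84 -0.5 ] margin 0.2
(430, 150, 160) -75 0.0 [ 0.48  0.42  1.92 -1.19  1.2   0.69] [342. 310. 266.] [ 0.42 -0.76 -0.5 ] margin 0.04
```

>>> play_rows([
  [0,0,0.2,0,0,0,-1],
  [0,0,0.4,0,0,0,-1],
  [0,0,0.6,0,0,0,-1],
  [0,0,0.6,0,0,0,-1],
  [0,0,0.6,0,0,0,-1],
  [0,0,0.6,0,0,0,-1],
  [0,0,0.4,0,0,0,-1],
  [0,0,0.2,0,0,0,-1],
])

```text
time_s: 3.37
eef_pos: [434.6, 285.5, 161.3]
ee_rot: [-0.171, -0.118, 0.978, -0.021]
force: [0.1, 0.3, -4.5]
grip_width: 0.448
```

```bash
python3 - <<'E'
from k import *
s=sensors.sense();q=s['joints'];Rt=R.from_quat(np.roll(s['ee_rot'],-1));p=s['eef_pos'].copy()
M0=R.from_quat(np.roll(s['ee_rot'],-1))
rows=[[0,-.15,0,0,0,-1]]*20+[[0,-.05,-.1,-.914,.266,0]]*14
for i,r in enumerate(rows):
    p=p+40*np.array(r[:3]);Rt=R.from_rotvec(np.radians(6)*np.array(r[3:]))*Rt
    qn,e=ik(p,Rt,q);dq=np.abs(qn-q).max()*12;q=qn
    if i%4==3 or i>31 or dq>2:print(i,p.round(0),e.round(4),q.round(2),round(dq,2),Rt.apply([0,0,1]).round(2))
# mid in tool frame
m=M0.inv().apply(np.array([444.6,287.6,31])-[434.5,285.5,15.9]);print(m)
ax=M0.inv().apply([np.cos(.241),np.sin(.241),0]);print(ax, Rt.apply(ax),Rt.apply(m))
E
```

```text
3 [435. 261. 161.] 0.0 [ 0.24  0.5   1.46  0.14  1.5  -1.18] 0.88 [-0.33  0.06 -0.94]
7 [435. 237. 161.] 0.0 [ 0.15  0.42  1.58  0.24  1.41 -0.89] 0.86 [-0.28  0.19 -0.94]
11 [435. 213. 161.] 0.0 [ 0.06  0.33  1.7   0.32  1.3  -0.61] 0.86 [-0.18  0.29 -0.94]
15 [435. 189. 161.] 0.0 [-0.01  0.24  1.82  0.37  1.16 -0.31] 0.91 [-0.05  0.34 -0.94]
19 [435. 165. 161.] 0.0 [-0.07  0.15  1.93  0.4   1.03  0.01] 1.03 [ 0.09  0.33 -0.94]
23 [435. 157. 145.] 0.0 [ 0.12  0.26  1.79 -0.05  1.11  0.43] 1.25 [-0.01 -0.05 -1.  ]
27 [435. 149. 129.] 0.0 [ 0.27  0.44  1.66 -0.39  1.31  0.7 ] 0.89 [-0.12 -0.42 -0.9 ]
31 [435. 141. 113.] 0.0 [ 0.36  0.65  1.54 -0.64  1.56  0.86] 0.76 [-0.21 -0.72 -0.66]
32 [435. 139. 109.] 0.0 [ 0.38  0.7   1.51 -0.7   1.62  0.89] 0.76 [-0.23 -0.78 -0.58]
33 [435. 137. 105.] 0.0 [ 0.4   0.75  1.49 -0.75  1.69  0.91] 0.76 [-0.24 -0.83 -0.5 ]
[ -4.56483786  -0.36888376 -17.70469373]
[-9.40491286e-01  6.16871759e-04 -3.39817245e-01] [-0.04812643 -0.16753917  0.98469004] [ 3.30220495 12.65301624 12.78384225]
```

>>> play_rows([
  [0,-0.15,0,0,0,-1,-1],
  [0,-0.15,0,0,0,-1,-1],
  [0,-0.15,0,0,0,-1,-1],
  [0,-0.15,0,0,0,-1,-1],
  [0,-0.15,0,0,0,-1,-1],
  [0,-0.15,0,0,0,-1,-1],
  [0,-0.15,0,0,0,-1,-1],
])

```text
time_s: 3.95
eef_pos: [433.8, 242.7, 158.5]
ee_rot: [-0.169, 0.243, 0.954, 0.042]
force: [-0.3, -0.3, -4.7]
grip_width: 0.452
```

>>> play_rows([
  [0,-0.15,0,0,0,-1,-1],
  [0,-0.15,0,0,0,-1,-1],
  [0,-0.15,0,0,0,-1,-1],
  [0,-0.15,0,0,0,-1,-1],
  [0,-0.15,0,0,0,-1,-1],
  [0,-0.15,0,0,0,-1,-1],
  [0,-0.15,0,0,0,-1,-1],
])

```text
time_s: 4.53
eef_pos: [433.7, 200.7, 158.5]
ee_rot: [-0.143, 0.569, 0.804, 0.099]
force: [-0.6, -0.6, -4.7]
grip_width: 0.446
```

>>> play_rows([
  [0,-0.15,0,0,0,-1,-1],
  [0,-0.15,0,0,0,-1,-1],
  [0,-0.15,0,0,0,-1,-1],
  [0,-0.15,0,0,0,-1,-1],
  [0,-0.15,0,0,0,-1,-1],
  [0,-0.15,0,0,0,-1,-1],
  [0,0,0,0,0,0,-1],
])

```text
time_s: 5.12
eef_pos: [433.0, 164.8, 158.6]
ee_rot: [-0.105, 0.789, 0.589, 0.138]
force: [-0.1, 1.0, -4.9]
grip_width: 0.447
```

>>> play_rows([
  [0,-0.05,-0.1,-0.914,0.266,0,-1],
  [0,-0.05,-0.1,-0.914,0.266,0,-1],
  [0,-0.05,-0.1,-0.914,0.266,0,-1],
  [0,-0.05,-0.1,-0.914,0.266,0,-1],
  [0,-0.05,-0.1,-0.914,0.266,0,-1],
  [0,-0.05,-0.1,-0.914,0.266,0,-1],
  [0,-0.05,-0.1,-0.914,0.266,0,-1],
])

```text
time_s: 5.7
eef_pos: [434.2, 151.6, 131.1]
ee_rot: [0.105, 0.787, 0.592, -0.141]
force: [0.3, -0.2, -4.5]
grip_width: 0.445
```

>>> play_rows([
  [0,-0.05,-0.1,-0.914,0.266,0,-1],
  [0,-0.05,-0.1,-0.914,0.266,0,-1],
  [0,-0.05,-0.1,-0.914,0.266,0,-1],
  [0,-0.05,-0.1,-0.914,0.266,0,-1],
  [0,-0.05,-0.1,-0.914,0.266,0,-1],
  [0,-0.05,-0.1,-0.914,0.266,0,-1],
  [0,-0.05,-0.1,-0.914,0.266,0,-1],
  [0,0,0,0,0,0,-1],
])

```text
time_s: 6.37
eef_pos: [433.0, 137.8, 99.7]
ee_rot: [0.299, 0.69, 0.521, -0.404]
force: [-0.6, -0.0, -5.8]
grip_width: 0.445
```

```bash
python3 - <<'E'
from h import *
c=snap('scene');b=snap('top');s=sensors.sense();print(s['eef_pos'],s['joints'].round(2),s['force'],R.from_quat(np.roll(s['ee_rot'],-1)).as_matrix().round(3))
i=cv2.resize(c['pixels'][140:240,290:410],None,fx=3.3,fy=3.3);j=cv2.resize(b['pixels'][190:290,170:290],None,fx=3.3,fy=3.3)
cv2.imwrite('pics/g2.png',np.hstack([i,j])[:,:,::-1])
E
```

```text
[434.12628068 137.6671835  102.28647373] [ 0.42  0.79  1.46 -0.72  1.69  0.93] [-0.04284971  0.22928015 -3.78688471] [[ 0.138  0.96  -0.243]
 [ 0.484 -0.279 -0.83 ]
 [-0.864 -0.003 -0.503]]
```

View pics/g2.png

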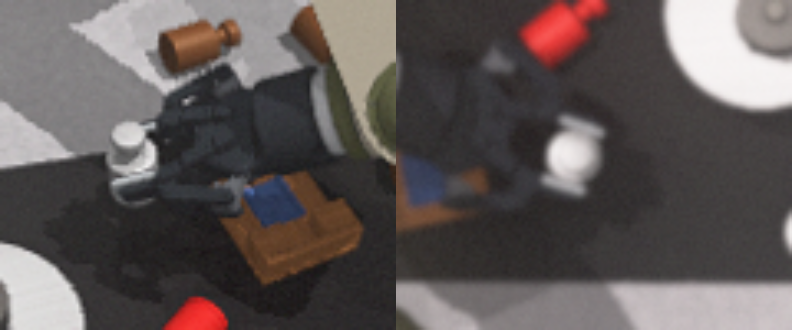

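The weight is held knob-up and almost vertical: scene half (130,150), top half (573,155). Lowering it.

>>> play_rows([
  [0,-0.15,-0.35,0,0,0,-1],
  [0,-0.15,-0.4,0,0,0,-1],
  [0,-0.15,-0.4,0,0,0,-1],
  [0,0,-0.25,0,0,0,-1],
  [0,0,-0.2,0,0,0,-1],
  [0,0,-0.1,0,0,0,-1],
  [0,0,0,0,0,0,-1],
])

```text
time_s: 7.05
eef_pos: [434.3, 119.5, 35.2]
ee_rot: [0.299, 0.693, 0.52, -0.399]
force: [-0.0, 0.3, -5.5]
grip_width: 0.445
```

>>> play_rows([
  [0,0,-0.05,0,0,0,-1],
  [0,0,-0.05,0,0,0,-1],
  [0,0,0,0,0,0,-1],
])

```text
time_s: 7.3
eef_pos: [434.3, 119.4, 31.4]
ee_rot: [0.3, 0.693, 0.52, -0.399]
force: [-0.1, 0.9, -5.5]
grip_width: 0.449
```

>>> play_rows([
  [0,0,-0.05,0,0,0,-1],
  [0,0,-0.04,0,0,0,-1],
  [0,0,0,0,0,0,-1],
])

```text
time_s: 7.55
eef_pos: [434.5, 119.4, 28.9]
ee_rot: [0.301, 0.693, 0.519, -0.4]
force: [0.1, 2.5, 4.6]
grip_width: 0.446
```

>>> play_rows([
  [0,0,0,0,0,0,0.1],
  [0,0,0,0,0,0,0.4],
  [0,0,0,0,0,0,0.8],
  [0,0,0,0,0,0,1],
  [0,0,0,0,0,0,1],
  [0,0,0,0,0,0,1],
  [0,0,0,0,0,0,1],
  [0,0,0,0,0,0,1],
])

```text
time_s: 8.22
eef_pos: [434.2, 119.2, 27.7]
ee_rot: [0.3, 0.693, 0.52, -0.4]
force: [0.8, -1.2, 0.3]
grip_width: 1.002
```

```bash
python3 - <<'E'
from h import *
c=snap('scene');b=snap('top');s=sensors.sense();print(s['eef_pos'],s['force'],s['grip_width'])
i=cv2.resize(c['pixels'][140:240,290:410],None,fx=3.3,fy=3.3);j=cv2.resize(b['pixels'][190:290,170:290],None,fx=3.3,fy=3.3)
cv2.imwrite('pics/g3.png',np.hstack([i,j])[:,:,::-1])
E
```

```text
[434.2364561  119.19432133  27.68789599] [ 0.59135669  0.20193182 -0.04159749] 0.9993275786042068
```

View pics/g3.png

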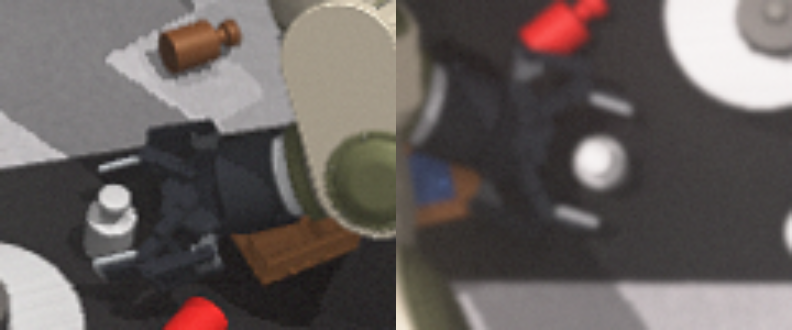

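The weight stands upright and free between the open fingers: scene half (110,225), top half (600,162). Backing straight out, then turning the tool down.

>>> play_rows([
  [0.1,0.33,0.2,0,0,0,1],
  [0.1,0.33,0.2,0,0,0,1],
  [0.1,0.33,0.2,0,0,0,1],
  [0.1,0.33,0.2,0,0,0,1],
  [0.1,0.33,0.2,0,0,0,1],
  [0.1,0.33,0.2,0,0,0,1],
  [0,0,0.7,0,0,0,1],
  [0,0,0.7,0,0,0,1],
])

```text
time_s: 8.98
eef_pos: [457.9, 198.7, 131.7]
ee_rot: [0.3, 0.692, 0.52, -0.401]
force: [0.5, 0.7, 0.5]
grip_width: 0.999
```

>>> play_rows([
  [0,0,0.3,0.9,-0.26,0,1],
  [0,0,0.3,0.9,-0.26,0,1],
  [0,0,0.3,0.9,-0.26,0,1],
  [0,0,0,0.9,-0.26,0,1],
  [0,0,0,0.9,-0.26,0,1],
  [0,0,0,0.9,-0.26,0,1],
  [0,0,0,0.9,-0.26,0,1],
  [0,0,0,0.9,-0.26,0,1],
])

```text
time_s: 9.65
eef_pos: [458.3, 198.6, 168.2]
ee_rot: [0.077, 0.793, 0.595, -0.102]
force: [-0.4, -0.5, -1.1]
grip_width: 1.001
```

```bash
python3 - <<'E'
from h import *
s=sensors.sense();print(s['eef_pos'],s['joints'].round(2),R.from_quat(np.roll(s['ee_rot'],-1)).as_matrix().round(3).tolist())
cs={n:snap(n) for n in('scene','top')}
for n in cs:
    c=cs[n];p=pts(c)
    def sel(x0,x1,y0,y1,z0,z1):return p[(p[...,0]>x0)&(p[...,0]<x1)&(p[...,1]>y0)&(p[...,1]<y1)&(p[...,2]>z0)&(p[...,2]<z1)]
    for nm,q in(('knob',sel(400,470,80,190,55,90)),('body',sel(400,470,80,190,15,90)),('panR',sel(480,670,-320,-140,108,130))):
        if len(q)>10:
            r=cv2.minEnclosingCircle(q[:,:2].astype(np.float32));print(n,nm,len(q),q.mean(0).round(1),np.round(r[0],1),round(r[1],1),q[:,2].max().round(1))
    # pan edge: white in image
    h=cv2.cvtColor(c['pixels'],cv2.COLOR_RGB2HSV);z=(p[...,2]>112)&(p[...,2]<124)&(p[...,1]<-130)&(p[...,1]>-330)&(h[...,1]<40)
    m=cv2.morphologyEx(z.astype(np.uint8),cv2.MORPH_OPEN,np.ones((9,9)));ct=max(cv2.findContours(m,0,1)[0],key=cv2.contourArea)[:,0]
    q=onz(c,ct[:,0],ct[:,1],118);r=cv2.fitEllipse(q[:,:2].astype(np.float32));print(n,'pan ellipse',np.round(r[0],1),np.round(r[1],1))
E
```

```text
[458.32653137 198.59598118 168.21879627] [ 0.28  0.42  1.54 -0.22  1.33  0.64] [[0.27, 0.96, -0.071], [0.929, -0.279, -0.243], [-0.253, -0.0, -0.967]]
scene knob 80 [442.4 137.1  72.1] [440. 138.] 13.7 78.3
scene body 267 [447.7 135.4  49. ] [442.1 137.4] 21.4 78.3
scene panR 2887 [ 577.7 -229.1  118.4] [ 574.7 -222.4] 82.5 129.2
scene pan ellipse [ 575.4 -227.7] [143.1 150.1]
top knob 82 [441.8 138.9  70.8] [442.1 139.2] 12.9 77.4
top body 196 [440.  136.6  54. ] [442.7 138.8] 20.2 77.4
top panR 2704 [ 574.7 -228.1  116.5] [ 578.1 -221.4] 82.2 128.2
top pan ellipse [ 610.9 -245. ] [38.3 60.9]
```

Weight found at (441.5, 138.5) with its top at about 76 mm, as expected. Pan centre (575, -228), 75 mm radius. Moving over the weight.

>>> play_rows([
  [-0.14,-0.5,0,0.78,-0.227,0,1],
  [-0.14,-0.5,0,0.78,-0.227,0,1],
  [-0.14,-0.5,0,0.78,-0.227,0,1],
  [0,0,-0.4,0,0,0,1],
  [0,0,-0.5,0,0,0,1],
  [0,0,-0.3,0,0,0,1],
  [0,0,0,0,0,0,1],
  [0,0,0,0,0,0,1],
])

```text
time_s: 10.42
eef_pos: [441.3, 138.6, 119.4]
ee_rot: [0.001, 0.799, 0.601, -0.004]
force: [0.0, 0.2, 1.0]
grip_width: 0.998
```

```bash
python3 -c "
from h import *
s=sensors.sense();print(s['eef_pos'],s['joints'].round(2),R.from_quat(np.roll(s['ee_rot'],-1)).as_matrix().round(3).tolist())"
```

```text
[441.25329152 138.62416744 119.40036625] [ 0.05  0.31  1.82 -0.01  1.02  0.34] [[0.278, 0.961, -0.006], [0.961, -0.278, -0.007], [-0.008, -0.004, -1.0]]
```

>>> play_rows([
  [0,0,-0.4,0,0,0,1],
  [0,0,-0.4,0,0,0,1],
  [0,0,-0.4,0,0,0,1],
  [0,0,-0.3,0,0,0,1],
  [0,0,-0.15,0,0,0,1],
  [0,0,-0.1,0,0,0,1],
  [0,0,0,0,0,0,1],
])

```text
time_s: 11.0
eef_pos: [441.6, 138.6, 49.8]
ee_rot: [0.001, 0.799, 0.601, -0.003]
force: [-0.9, 1.1, 0.2]
grip_width: 1.003
```

>>> play_rows([
  [0,0,0,0,0,0,0],
  [0,0,0,0,0,0,-0.3],
  [0,0,0,0,0,0,-1],
  [0,0,0,0,0,0,-1],
  [0,0,0,0,0,0,-1],
  [0,0,0,0,0,0,-1],
  [0,0,0,0,0,0,-1],
  [0,0,0,0,0,0,-1],
], squeeze=50)

```text
time_s: 11.67
eef_pos: [441.5, 138.5, 50.1]
ee_rot: [0.001, 0.8, 0.6, -0.003]
force: [-1.8, -0.4, 6.9]
grip_width: 0.282
```

>>> play_rows([
  [0,0,0.1,0,0,0,-1],
  [0,0,0.3,0,0,0,-1],
  [0,0,0.6,0,0,0,-1],
  [0,0,0.8,0,0,0,-1],
  [0,0,0.8,0,0,0,-1],
  [0,0,0.8,0,0,0,-1],
  [0,0,0.8,0,0,0,-1],
  [0,0,0.8,0,0,0,-1],
])

```text
time_s: 12.33
eef_pos: [440.7, 138.4, 250.9]
ee_rot: [0.001, 0.8, 0.6, -0.004]
force: [1.1, 0.2, -6.2]
grip_width: 0.281
```

>>> play_rows([
  [0.11,-0.3,0,0,0,0,-1],
  [0.23,-0.6,0,0,0,0,-1],
  [0.27,-0.7,0,0,0,0,-1],
  [0.27,-0.7,0,0,0,0,-1],
  [0.27,-0.7,0,0,0,0,-1],
  [0.27,-0.7,0,0,0,0,-1],
  [0.27,-0.7,0,0,0,0,-1],
  [0.27,-0.7,0,0,0,0,-1],
])

```text
time_s: 13.0
eef_pos: [519.7, -67.0, 249.1]
ee_rot: [0.0, 0.8, 0.6, -0.003]
force: [1.5, 0.0, -4.8]
grip_width: 0.283
```

>>> play_rows([
  [0.27,-0.7,0,0,0,0,-1],
  [0.27,-0.7,0,0,0,0,-1],
  [0.27,-0.7,0,0,0,0,-1],
  [0.27,-0.7,0,0,0,0,-1],
  [0.18,-0.5,0,0,0,0,-1],
  [0.11,-0.44,0,0,0,0,-1],
  [0,0,0,0,0,0,-1],
  [0,0,0,0,0,0,-1],
])

```text
time_s: 13.67
eef_pos: [574.2, -215.7, 248.5]
ee_rot: [-0.0, 0.8, 0.6, -0.003]
force: [0.9, 0.9, -5.0]
grip_width: 0.28
```

```bash
python3 - <<'E'
from h import *
c=snap('scene');s=sensors.sense();print(s['eef_pos'],s['joints'].round(2),s['force'],R.from_quat(np.roll(s['ee_rot'],-1)).as_matrix().round(3).tolist())
cv2.imwrite('pics/g4.png',cv2.resize(c['pixels'][140:300,120:320],None,fx=3,fy=3)[:,:,::-1])
E
```

```text
[ 574.2464251  -214.89626785  248.84911858] [-0.55  0.5   1.17 -0.01  1.47 -0.26] [ 0.37789855 -0.39269867 -4.38004987] [[0.279, 0.96, -0.005], [0.96, -0.279, -0.004], [-0.005, -0.004, -1.0]]
```

View pics/g4.png

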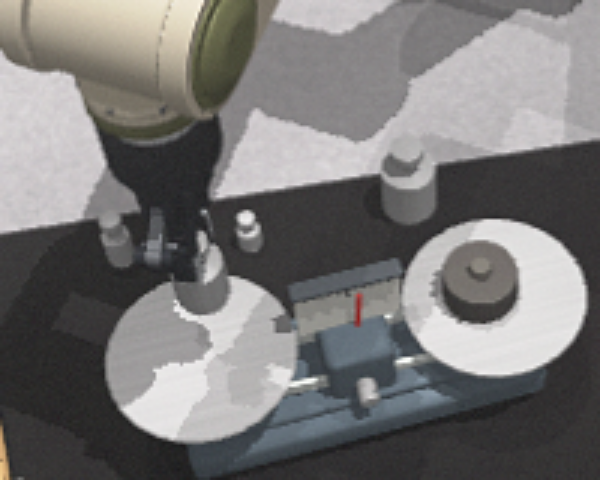

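The weight hangs upright at (203,280), above the bare pan. Lowering: contact is expected with the TCP at about z=165.

>>> play_rows([
  [0,0,-0.3,0,0,0,-1],
  [0,0,-0.45,0,0,0,-1],
  [0,0,-0.45,0,0,0,-1],
  [0,0,-0.35,0,0,0,-1],
  [0,0,-0.2,0,0,0,-1],
  [0,0,-0.1,0,0,0,-1],
  [0,0,0,0,0,0,-1],
  [0,0,0,0,0,0,-1],
])

```text
time_s: 14.38
eef_pos: [574.9, -215.0, 176.5]
ee_rot: [0.002, 0.8, 0.601, -0.003]
force: [0.2, 0.1, -4.7]
grip_width: 0.282
```

>>> play_rows([
  [0,0,-0.03,0,0,0,-1],
  [0,0,-0.03,0,0,0,-1],
  [0,0,-0.03,0,0,0,-1],
  [0,0,0,0,0,0,-1],
])

```text
time_s: 14.72
eef_pos: [574.6, -215.2, 172.1]
ee_rot: [0.001, 0.8, 0.6, -0.003]
force: [0.2, -0.3, -4.9]
grip_width: 0.284
```

>>> play_rows([
  [0,0,-0.03,0,0,0,-1],
  [0,0,-0.03,0,0,0,-1],
  [0,0,-0.03,0,0,0,-1],
  [0,0,0,0,0,0,-1],
])

```text
time_s: 15.05
eef_pos: [574.5, -215.1, 168.1]
ee_rot: [0.001, 0.8, 0.6, -0.003]
force: [0.2, 0.8, -5.6]
grip_width: 0.282
```

>>> play_rows([
  [0,0,-0.03,0,0,0,-1],
  [0,0,-0.03,0,0,0,-1],
  [0,0,0,0,0,0,-1],
])

```text
time_s: 15.3
eef_pos: [574.6, -215.1, 165.8]
ee_rot: [0.001, 0.8, 0.6, -0.003]
force: [0.3, 0.3, -4.5]
grip_width: 0.281
```

>>> play_rows([
  [0,0,-0.03,0,0,0,-1],
  [0,0,0,0,0,0,-1],
])

```text
time_s: 15.47
eef_pos: [574.7, -215.2, 165.1]
ee_rot: [0.001, 0.8, 0.6, -0.003]
force: [-0.5, 0.2, -4.0]
grip_width: 0.279
```

>>> play_rows([
  [0,0,-0.03,0,0,0,-1],
  [0,0,0,0,0,0,-1],
])

```text
time_s: 15.63
eef_pos: [574.7, -215.3, 164.2]
ee_rot: [0.002, 0.8, 0.6, -0.003]
force: [-1.7, 0.3, 1.7]
grip_width: 0.279
```

>>> play_rows([
  [0,0,0,0,0,0,-0.4],
  [0,0,0,0,0,0,-0.3],
  [0,0,0,0,0,0,-0.1],
  [0,0,0,0,0,0,0.2],
  [0,0,0,0,0,0,0.5],
  [0,0,0,0,0,0,0.5],
])

```text
time_s: 16.13
eef_pos: [574.7, -215.2, 163.7]
ee_rot: [0.001, 0.8, 0.6, -0.003]
force: [-0.3, 1.1, -0.1]
grip_width: 0.753
```

>>> play_rows([
  [0,0,0.15,0,0,0,0.5],
  [0,0,0.4,0,0,0,0.5],
  [0,0,0.7,0,0,0,0.5],
  [0,0,0.7,0,0,0,0.5],
  [-0.3,-0.2,0.3,0,0,0,1],
  [-0.7,-0.3,0,0,0,0,1],
  [-0.8,-0.4,0,0,0,0,1],
  [-0.8,-0.4,0,0,0,0,1],
])

```text
time_s: 16.8
eef_pos: [469.5, -267.3, 254.2]
ee_rot: [0.002, 0.799, 0.601, -0.003]
force: [-0.1, -0.6, 0.1]
grip_width: 1.001
```

>>> play_rows([
  [-0.8,-0.35,-0.3,0,0,0,1],
  [-0.7,-0.3,-0.5,0,0,0,1],
  [-0.4,-0.15,-0.5,0,0,0,1],
  [0,0,-0.4,0,0,0,1],
  [0,0,0,0,0,0,1],
])

```text
time_s: 17.22
eef_pos: [393.2, -298.7, 183.7]
ee_rot: [-0.001, 0.8, 0.6, -0.003]
force: [0.4, 0.9, -0.6]
grip_width: 1.0
```

```bash
python3 - <<'E'
from h import *
cs={n:snap(n) for n in('scene','top')};s=sensors.sense();print(s['eef_pos'],s['force'],R.from_quat(np.roll(s['ee_rot'],-1)).as_matrix().round(3).tolist())
for n,c in cs.items():
    p=pts(c)
    def sel(x0,x1,y0,y1,z0,z1):return p[(p[...,0]>x0)&(p[...,0]<x1)&(p[...,1]>y0)&(p[...,1]<y1)&(p[...,2]>z0)&(p[...,2]<z1)]
    for nm,q in(('500',sel(535,615,-260,-175,128,205)),('200',sel(370,420,-325,-275,20,72))):
        if len(q)>10:
            r=cv2.minEnclosingCircle(q[:,:2].astype(np.float32));print(n,nm,len(q),q.mean(0).round(1),np.round(r[0],1),round(r[1],1),q[:,2].max().round(1))
cv2.imwrite('pics/g5.png',cv2.resize(cs['scene']['pixels'][140:300,100:320],None,fx=3,fy=3)[:,:,::-1])
E
```

```text
[ 394.99293782 -299.33190627  186.50212346] [0.62100302 0.49506641 0.38667041] [[0.279, 0.96, -0.003], [0.96, -0.279, -0.006], [-0.006, -0.001, -1.0]]
scene 500 373 [ 582.1 -212.7  163.1] [ 575.  -213.6] 20.6 192.0
scene 200 136 [ 397.3 -300.4   46.6] [ 394.2 -300.9] 13.5 68.3
top 500 243 [ 569.  -209.2  166.8] [ 573.4 -212.1] 20.1 191.8
```

View pics/g5.png

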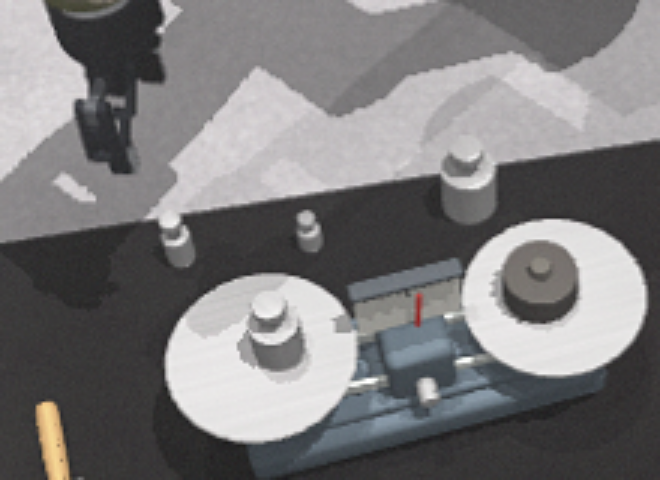

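The 500 g weight stands upright on the pan at (275,330), and the 200 g waits at (175,240). Going down on the 200 g.

>>> play_rows([
  [-0.02,-0.04,-0.6,0,0,0,1],
  [0,0,-0.7,0,0,0,1],
  [0,0,-0.7,0,0,0,1],
  [0,0,-0.6,0,0,0,1],
  [0,0,-0.4,0,0,0,1],
  [0,0,-0.3,0,0,0,1],
  [0,0,-0.1,0,0,0,1],
  [0,0,0,0,0,0,1],
])

```text
time_s: 17.98
eef_pos: [394.5, -300.9, 50.0]
ee_rot: [0.001, 0.799, 0.601, -0.003]
force: [0.5, 0.4, -0.4]
grip_width: 0.999
```

>>> play_rows([
  [0,0,-0.15,0,0,0,1],
  [0,0,0,0,0,0,0],
  [0,0,0,0,0,0,-0.4],
  [0,0,0,0,0,0,-1],
  [0,0,0,0,0,0,-1],
  [0,0,0,0,0,0,-1],
  [0,0,0,0,0,0,-1],
  [0,0,0,0,0,0,-1],
], squeeze=40)

```text
time_s: 18.65
eef_pos: [393.9, -301.0, 44.0]
ee_rot: [0.001, 0.8, 0.6, -0.003]
force: [-0.3, 0.4, 3.8]
grip_width: 0.213
```

>>> play_rows([
  [0,0,0.1,0,0,0,-1],
  [0,0,0.3,0,0,0,-1],
  [0,0,0.6,0,0,0,-1],
  [0,0,0.8,0,0,0,-1],
  [0,0,0.8,0,0,0,-1],
  [0,0,0.8,0,0,0,-1],
  [0,0,0.8,0,0,0,-1],
  [0,0,0.7,0,0,0,-1],
])

```text
time_s: 19.32
eef_pos: [393.7, -300.5, 241.8]
ee_rot: [0.002, 0.8, 0.6, -0.003]
force: [-0.7, -0.9, -2.5]
grip_width: 0.212
```

>>> play_rows([
  [0.3,0.05,0,0,0,0,-1],
  [0.6,0.08,0,0,0,0,-1],
  [0.7,0.1,0,0,0,0,-1],
  [0.8,0.12,0,0,0,0,-1],
  [0.8,0.12,0,0,0,0,-1],
  [0.7,0.1,0,0,0,0,-1],
  [0.5,0.08,0,0,0,0,-1],
  [0.23,0.04,0,0,0,0,-1],
])

```text
time_s: 19.98
eef_pos: [581.1, -271.9, 237.8]
ee_rot: [0.0, 0.799, 0.601, -0.003]
force: [0.2, -0.0, -2.4]
grip_width: 0.216
```

>>> play_rows([
  [0,0,0,0,0,0,-1],
  [0,0,-0.3,0,0,0,-1],
  [0,0,-0.5,0,0,0,-1],
  [0,0,-0.4,0,0,0,-1],
  [0,0,-0.35,0,0,0,-1],
  [0,0,-0.15,0,0,0,-1],
  [0,0,0,0,0,0,-1],
  [0,0,0,0,0,0,-1],
])

```text
time_s: 20.65
eef_pos: [578.8, -273.4, 172.1]
ee_rot: [0.001, 0.8, 0.6, -0.003]
force: [-0.1, -0.1, -1.7]
grip_width: 0.21
```

```bash
python3 - <<'E'
from h import *
c=snap('scene');s=sensors.sense();print(s['eef_pos'],s['force'])
cv2.imwrite('pics/g6.png',cv2.resize(c['pixels'][140:300,100:320],None,fx=3,fy=3)[:,:,::-1])
E
```

```text
[ 579.13801119 -273.48447826  172.68178361] [ 1.20036339 -0.04916217 -1.92421461]
```

View pics/g6.png

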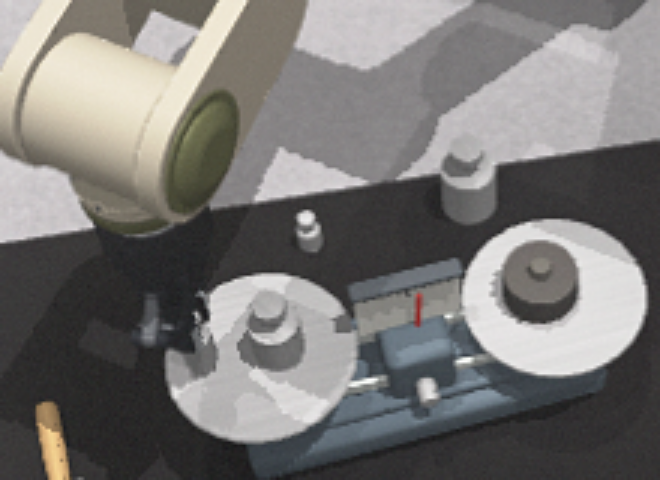

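The 200 g hangs upright at (203,345), about 13 mm above the pan and clear of the 500 g. Lowering slowly.

>>> play_rows([
  [0,0,-0.06,0,0,0,-1],
  [0,0,-0.06,0,0,0,-1],
  [0,0,-0.06,0,0,0,-1],
  [0,0,-0.05,0,0,0,-1],
  [0,0,-0.03,0,0,0,-1],
  [0,0,0,0,0,0,-1],
])

```text
time_s: 21.2
eef_pos: [578.9, -273.1, 160.9]
ee_rot: [0.001, 0.8, 0.6, -0.003]
force: [-0.0, -0.8, -2.5]
grip_width: 0.215
```

>>> play_rows([
  [0,0,-0.03,0,0,0,-1],
  [0,0,-0.03,0,0,0,-1],
  [0,0,-0.03,0,0,0,-1],
  [0,0,-0.03,0,0,0,-1],
  [0,0,0,0,0,0,-1],
])

```text
time_s: 21.62
eef_pos: [579.0, -273.2, 156.3]
ee_rot: [0.001, 0.8, 0.6, -0.003]
force: [0.1, -0.6, -1.6]
grip_width: 0.214
```

>>> play_rows([
  [0,0,-0.03,0,0,0,-1],
  [0,0,-0.03,0,0,0,-1],
  [0,0,-0.03,0,0,0,-1],
  [0,0,-0.03,0,0,0,-1],
  [0,0,0,0,0,0,-1],
])

```text
time_s: 22.03
eef_pos: [579.0, -273.2, 151.4]
ee_rot: [0.001, 0.8, 0.6, -0.003]
force: [0.5, 0.5, -0.3]
grip_width: 0.215
```

>>> play_rows([
  [0,0,-0.03,0,0,0,-1],
  [0,0,-0.03,0,0,0,-1],
  [0,0,-0.03,0,0,0,-1],
  [0,0,0,0,0,0,-1],
  [0,0,0,0,0,0,-1],
  [0,0,0,0,0,0,-1],
])

```text
time_s: 22.53
eef_pos: [579.0, -273.2, 148.1]
ee_rot: [0.001, 0.8, 0.6, -0.003]
force: [-0.3, -0.1, 0.1]
grip_width: 0.217
```

>>> play_rows([
  [0,0,0,0,0,0,-0.5],
  [0,0,0,0,0,0,-0.4],
  [0,0,0,0,0,0,-0.2],
  [0,0,0,0,0,0,0.1],
  [0,0,0,0,0,0,0.4],
  [0,0,0,0,0,0,0.4],
  [0,0,0,0,0,0,0.4],
  [0,0,0,0,0,0,0.4],
])

```text
time_s: 23.2
eef_pos: [579.1, -273.2, 148.1]
ee_rot: [0.001, 0.8, 0.6, -0.003]
force: [0.3, 0.0, -0.4]
grip_width: 0.7
```

>>> play_rows([
  [0,0,0.15,0,0,0,0.4],
  [0,0,0.4,0,0,0,0.4],
  [0,0,0.7,0,0,0,0.4],
  [0,0,0.7,0,0,0,0.4],
  [-0.3,-0.3,0.5,0,0,0,0.4],
  [-0.7,-0.3,0.2,0,0,0,0.4],
  [-0.8,-0.4,0,0,0,0,0.4],
  [-0.8,-0.4,0,0,0,0,0.4],
])

```text
time_s: 23.87
eef_pos: [474.1, -329.4, 255.1]
ee_rot: [0.002, 0.799, 0.601, -0.003]
force: [0.3, -0.7, -0.8]
grip_width: 0.703
```

>>> play_rows([
  [-0.8,0,0,0,0,0,0.4],
  [-0.7,0,0,0,0,0,0.4],
  [-0.4,0,0,0,0,0,0.4],
  [0,0,0,0,0,0,0.4],
  [0,0,0,0,0,0,0.4],
  [0,0,0,0,0,0,0.4],
  [0,0,0,0,0,0,0.4],
  [0,0,0,0,0,0,0.4],
])

```text
time_s: 24.53
eef_pos: [399.7, -329.1, 253.9]
ee_rot: [0.001, 0.799, 0.601, -0.003]
force: [0.5, -0.6, -0.0]
grip_width: 0.7
```

```bash
python3 - <<'E'
from h import *
cs={n:snap(n) for n in('scene','top')};s=sensors.sense();print(s['time_s'],s['eef_pos'],s['force'])
for n,c in cs.items():
    p=pts(c)
    def sel(x0,x1,y0,y1,z0,z1):return p[(p[...,0]>x0)&(p[...,0]<x1)&(p[...,1]>y0)&(p[...,1]<y1)&(p[...,2]>z0)&(p[...,2]<z1)]
    for nm,q in(('500',sel(545,610,-250,-185,125,205)),('200',sel(560,600,-295,-254,125,205))):
        r=cv2.minEnclosingCircle(q[:,:2].astype(np.float32));print(n,nm,len(q),np.round(r[0],1),round(r[1],1),q[:,2].max().round(1))
    for nm,q in(('panR',sel(530,560,-250,-200,80,135)),('panL',sel(600,612,-20,40,70,135)),('panL2',sel(490,505,-20,40,70,135))):
        print(n,nm,np.median(q[:,2]).round(1))
cv2.imwrite('pics/g7.png',cv2.resize(cs['scene']['pixels'][140:300,100:320],None,fx=3,fy=3)[:,:,::-1])
E
```

```text
24.6333 [ 399.49019441 -329.03976202  253.88418764] [ 0.63558738 -0.64862982  0.66013675]
scene 500 330 [ 575.4 -214.6] 20.4 180.3
scene 200 168 [ 580.6 -274. ] 14.1 173.5
scene panR 107.1
scene panL 108.6
scene panL2 109.0
top 500 233 [ 572.7 -212.9] 20.4 180.9
top 200 109 [ 577.2 -272.2] 13.2 173.7
top panR 105.2
top panL 106.6
top panL2 107.0
```

View pics/g7.png

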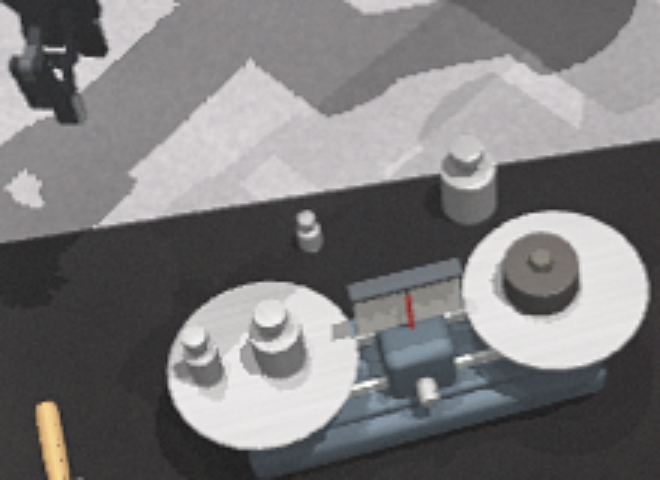

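Both weights stand upright on the pan, at (278,340) and (203,360). The pointer is on the centre mark at (408,310), and the pans differ by about 1.6 mm over 240 mm (about 0.007 rad). Letting it settle, then handing in.

>>> play_rows([
  [0,0,0,0,0,0,0.4],
  [0,0,0,0,0,0,0.4],
  [0,0,0,0,0,0,0.4],
  [0,0,0,0,0,0,0.4],
  [0,0,0,0,0,0,0.4],
  [0,0,0,0,0,0,0.4],
  [0,0,0,0,0,0,0.4],
  [0,0,0,0,0,0,0.4],
])

```text
time_s: 25.3
eef_pos: [399.0, -329.2, 254.1]
ee_rot: [0.001, 0.8, 0.6, -0.003]
force: [-0.4, -0.2, 0.9]
grip_width: 0.7
```

```bash
python3 - <<'E'
from h import *
p=pts(snap('scene'))
f=lambda x0,x1,y0,y1:np.median(p[(p[...,0]>x0)&(p[...,0]<x1)&(p[...,1]>y0)&(p[...,1]<y1)&(p[...,2]>70)&(p[...,2]<135)][:,2])
print(f(530,560,-250,-200),f(600,612,-20,40),sensors.sense()['force'])
print(order.finish_job())
E
```

```text
106.9729709874054 108.96950997381975 [ 0.51550342  0.62202481 -1.16150036]
the job is handed in; nothing more can be done
None
```

The 500 g and 200 g weights are on the right pan and the beam floats level. I handed the job in at about 25 s on the robot's clock; it gives no verdict.

- **500 g weight:** I lifted it out of the case, stood it upright on the mat and let go. I then took it again by the knob from above and set it on the right pan.
- **200 g weight:** I took it by the knob and lowered it slowly until the pan sank to level, then let go.
- **Last checks:** Both weights stand upright, about 14 and 45 mm from the pan's centre. The pointer is on the centre mark. The right pan measured 107.0 mm high and the left 109.0 mm, a tilt of about 0.008 rad against the 0.025 allowed, and steady over two readings. The casting sits on its pan, the bystanders in view stood where they were, and the gripper is well clear.
- **Disagreements:** One automatic fit of the pan's outline in the top view failed because the arm hid part of it, so I used the scene view. The two cameras otherwise agreed to about 3 mm. I did not measure the bystanders beyond the balance at the end, but the arm never went near them.

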